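Push the steel box into the tacking corner and press the pedal

ROBOT

A 7-joint arm with a two-finger parallel gripper is mounted at the origin on the work surface. World frame = base frame: x ahead of the robot, y to its left, z up, the work surface at z = 0. Lengths are in m, angles in rad, forces in N, time in s.
With the tool pointing down it reaches from about 0.4 to 0.85 m from the base axis. Payload 4.5 kg.
Tool frame: the origin (TCP) lies at the very end of the fingers, on their centre line; the grasp point (between the pads) lies 19 mm behind it (tcp_to_grasp is the z of the grasp point in the tool frame, in m); z points along the fingers, y is the line along which they close (so a half turn about z gives the same grasp; the last joint's range is limited). The gripper opens to 88 mm and grips with 3 to 60 N. Pads are 18 mm wide; open, the fingers measure 123 mm over their backs; the gripper's body (75 mm by 187 mm) begins 45 mm behind the grasp point.
Start: joints at [1.345, 0.689, -0.195, 1.565, 0.157, 0.902, -0.215], TCP at [0.161, -0.604, 0.213] pointing down, gripper open.
Joint ranges: [-3.01, 3.01], [-0.46, 2.08], [-1.47, 1.51], [0.13, 2.56], [-1, 4.14], [0.04, 2.09], [-2.66, 2.66]. Speed limits (rad/s): [2.57, 2.57, 3.14, 3.14, 3.14, 3.14, 3.14].

INTERFACE

Orientations are given as a unit quaternion [x, y, z, w].
In Python, from plant import * gives the robot as it stands. The module is installed in compiled form; this text tells all that it offers.
- The arm moves only by the shell command python3 -m jog 'ROWS' [OPENING] [FORCE]. ROWS is JSON, a list that holds one entry, the list of rows, each a list of 6 numbers: the shift along the tool's x, y, z in m, then the turn, a rotation vector about the tool's x, y, z in rad. In form: [[[dx, dy, dz, ax, ay, az], ...]]. A call has 1 to 12 rows; each row shifts and turns the commanded pose from where the row before left it, along the tool's axes as they then stand; what a row does not reach is not made up. A row lasts 1/8 s, in which the tool goes at most 62.5 mm and 10.7 degrees, less where a joint would pass 70% of its speed; a pose out of reach is approached as far as the arm can. A call with a gripper value outside its range is refused whole. OPENING is the finger opening in m, from 0 to 0.0881, set as the call begins (- or left out, the last holds). The fingers move at their own pace and stop on an object; FORCE is the grip in N (left out, the last holds). Time passes only in rows, so rows that do not move let the fingers close. It gives the time, the measured TCP pose, the force, the opening and the grip force at its end, in the units of the state.
- get_state(): the state, without advancing time (a new reading comes with each control period).
- snapshot(name): name is "scene" or "top" or "wrist"; returns a dict with "frame" (400x640x3 uint8, red, green, blue), "mtx" (3x3 intrinsics, pixels), "xyz" and "orientation" of the camera in the world; the wrist camera has in their place "mount" (4x4, takes a point from camera to tool coordinates, whose origin is the TCP and whose axes are the flange's). Camera axes: x right, y down, z forward; pixel columns grow to the right and rows downward; lengths in m; the calibration is good to about 2 mm. A picture is of the moment at which its call begins: read the wrist's pose just before it. There is no depth.
- finish_job(): hands the job in; it is judged then, once.
The state is a dict: "clock": time; "q": joint angles; "qd": joint speeds; "joint_torque": joint torques, N m; "tool_pos": TCP position; "eef_rot": TCP orientation; "contact_force": force on the tool from outside, world axes, zero at the start; "moment": the same for the moment, N m; "opening": opening from 0.0 (shut) to 1.0 (fully open); "finger_force": force on a finger pad.
Only numpy, scipy, OpenCV 4.12 (cv2) and the standard library are available. Lean on these libraries where they do the work, as an engineer would, in place of code of your own. Each camera call takes 0.05 s, during which the arm holds its last target. There are 200 camera calls.

TASK

Slide the open sheet-steel box across the welding table, keeping it flat on the table, until it sits snugly in the inside corner of the blue L-shaped stop under the torch, its two sides flat against both legs. Only once it is home and still, press the yellow-based pedal down to its stop to fire the tack, hold it there for about half a second and let it spring back up, with the box staying home. Leave everything else on the table where it is.

Things in the scene. Friction and masses are not known exactly. Their poses are not given: they have to be found in the camera images.
- box: loose dark sheet-steel box, 100 (x) x 120 (y) x 60 high, walls 3 thick, about 0.6 kg, its +x half decked over in brighter steel and the other half open on top. Origin: centre of its underside; z up
- stop: fixed blue L-shaped stop, legs 40 high, 8 thick, with 6 high flanges outside. Origin: the inside corner on the table. One leg stands along x = 0 and runs 180 to -y, the other along y = 0 and runs 210 to -x; the box belongs on the -x, -y side. A post outside the corner, 217 high, holds a red torch (diameter 26) upright over the corner, its tip 105 above the table
- stop_seat (a point): where the box's origin is when it is home in the stop, on the table, 50 from one leg and 60 from the other; its axes are those of the stop, and the box then has the same yaw (its 120 side lies along y)
- pedal (a joint): angle of the spring pedal: 0 up at rest, grows as it is pressed, stop at 0.24 rad; it needs about 4 N at the pad to start and 9 N at the stop, and springs back
- pedal_pad (a point): middle of the top of the ribbed black rubber pad (56 x 70) near the pedal's raised free end; moves with the pedal. At rest about 63 above the table, at the stop about 38
- pedal_base: fixed yellow base plate of the pedal, 160 (x) x 90 (y) x 8, origin under its centre; the hinge lies along y at x = +60, z = 27, and the dark steel pedal plate, 135 long and 74 wide, rises from it towards -x
- grinder: blue angle grinder lying on its back along its x axis, 300 long, 145 high at its black side handle, 1.8 kg; origin under its middle
- magnet_square: orange triangular welding magnet lying flat, legs 90 long, 14 high; origin under its centre
- hammer: hammer, 280 long along its x axis, lying on the table; origin under its middle
- spray_can: white spray can with a green label, diameter 66, 170 tall, standing; origin under its centre
- tip_jar: small yellow jar with black lid, diameter 70, 60 tall; origin under its centre
- tape: yellow and black tape measure, 70 x 36 x 64 high, standing on edge; origin under its centre
Things that resemble listed ones, but are neither listed nor needed, are in the scene too. Leave any orange look-alike of the pedal_base alone.

How it is judged:
On the way, in this order (a step that is already met when the one before it is completed fails the run):
1. the box is home in the corner of the stop and still (x of box in the frame of stop_seat between -0.008 and 0.008 m and y of box in the frame of stop_seat between -0.008 and 0.008 m and angle between the x axis of box and the x axis of stop, either way round below 0.1 rad and height (world z) of box below 0.008 m and linear speed of box below 0.01 m/s), for 0.3 s.
2. the pedal is held down at its stop with the box still home (x of box in the frame of stop_seat between -0.008 and 0.008 m and y of box in the frame of stop_seat between -0.008 and 0.008 m and angle between the x axis of box and the x axis of stop, either way round below 0.1 rad and height (world z) of box below 0.008 m and value of joint pedal above 0.21 rad), for 0.3 s.
At the end, for the whole second after the job is handed in: The box lies flat on the table and at rest, its origin within 8 mm of the seat along each axis of the stop and its sides within 0.1 rad of the legs; the pedal has sprung back up (below 0.04 rad) (all of step 1 and value of joint pedal below 0.04 rad); the robot touches nothing.
It fails at once if the box is lifted or tipped off the table (height (world z) of box above 0.025 m or angle between box's own z axis and vertical above 0.25 rad).
It fails at once if the pedal is pressed while the box is not home (value of joint pedal above 0.1 rad and not (x of box in the frame of stop_seat between -0.008 and 0.008 m and y of box in the frame of stop_seat between -0.008 and 0.008 m and angle between the x axis of box and the x axis of stop, either way round below 0.1 rad and height (world z) of box below 0.008 m)).
It fails at once if another thing on the table is moved by more than 3 cm (distance of any of grinder, magnet_square, hammer, spray_can, tip_jar, tape from where it was at the start of the episode above 0.03 m).
It also fails if it takes over 72 s, if anything falls off the work surface, if the arm or the gripper's body presses on something with over 40 N, if the wrist force passes 120 N, or if a joint passes its speed limit or range.

## Working session

There is one attempt and no reset: what is moved stays moved. The work goes in short steps, Python scripts to look and compute and a shell command to move; the robot and the scene stay as the last step left them, time stands still between calls to the robot, and variables do not carry over. Pictures are saved under pics/ and viewed, at most 10 in all, crops included, and the job is handed in when it is done.

```bash
mkdir -p pics
python3 - <<'E'
from plant import *
import cv2,pickle
s=get_state();print(s)
for n in("scene","top"):
    d=snapshot(n);pickle.dump(d,open(n+".pkl","wb"));cv2.imwrite(f"pics/{n}0.png",d["frame"][:,:,::-1]);print(n,d["mtx"],d["xyz"],d["orientation"])
E
```

```text
{'clock': 0.0, 'q': array([ 1.34481004,  0.68997982, -0.1945315 ,  1.56632881,  0.15730337,
        0.90249604, -0.2150789 ]), 'qd': array([-9.86775148e-04,  4.61807087e-04,  1.75532584e-03,  7.39668402e-05,
       -1.08119210e-03,  1.59547487e-03,  2.19733631e-03]), 'joint_torque': array([-1.66722111e-04, -5.27561796e+01, -1.26658559e+00, -1.53430563e+01,
       -5.25133812e-02,  6.56590186e-03,  1.61638577e-04]), 'tool_pos': array([ 0.16033142, -0.60339003,  0.21221718]), 'eef_rot': array([ 9.91567606e-01,  1.29587253e-01, -1.78601704e-04, -8.91737416e-04]), 'contact_force': array([ 0.80046289,  0.22382916, -0.54289512]), 'moment': array([ 0.00902301, -0.04148588,  0.01671061]), 'finger_force': 0.0, 'opening': 1.0014769334647218}
scene [[466.59546137   0.         318.65314304]
 [  0.         466.59546137 196.04436549]
 [  0.           0.           1.        ]] [ 1.46523983 -0.02466446  1.47664803] [ 0.68748199  0.66995546 -0.19569063 -0.20058257]
top [[410.08526223   0.         319.37723741]
 [  0.         410.08526223 194.76732188]
 [  0.           0.           1.        ]] [0.29293307 0.00405731 1.28384573] [-0.6893784   0.71687943 -0.07335809  0.0738911 ]
```

View pics/top0.png

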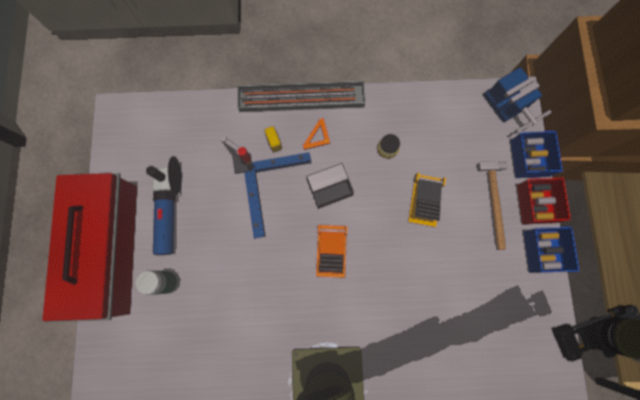

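View pics/scene0.png

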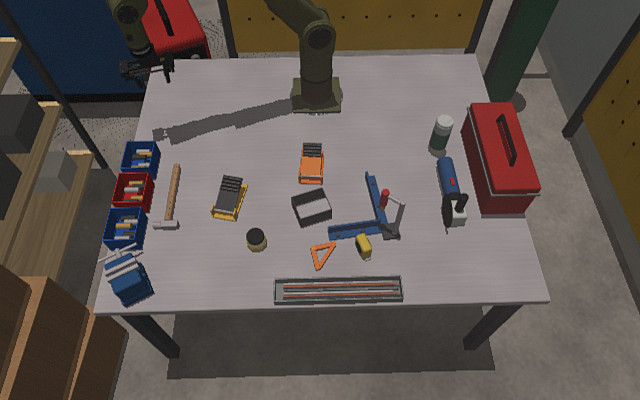

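```bash
cat > h.py <<'E'
from plant import *
import cv2,pickle,numpy as np
from scipy.spatial.transform import Rotation as R
def pose(d,s=None):
    if "mount" in d:
        M=np.array(d["mount"]);Rt=R.from_quat(s["eef_rot"]).as_matrix()
        return Rt@M[:3,:3],Rt@M[:3,3]+s["tool_pos"]
    return R.from_quat(d["orientation"]).as_matrix(),np.array(d["xyz"])
def cast(d,uv,z,s=None):
    Rc,p=pose(d,s);uv=np.atleast_2d(uv).astype(float)
    r=np.c_[uv,np.ones(len(uv))]@np.linalg.inv(d["mtx"]).T@Rc.T
    return p+r*((z-p[2])/r[:,2])[:,None]
def proj(d,P,s=None):
    Rc,p=pose(d,s);c=(np.atleast_2d(P)-p)@Rc@np.array(d["mtx"]).T
    return c[:,:2]/c[:,2:]
def wrist(name):
    s=get_state();d=snapshot("wrist");pickle.dump((d,s),open(name+".pkl","wb"));cv2.imwrite(f"pics/{name}.png",d["frame"][:,:,::-1]);return d,s
def toolshift(s,target):  # world target -> tool-frame shift
    return R.from_quat(s["eef_rot"]).inv().apply(np.array(target)-s["tool_pos"])
E
python3 - <<'E'
from h import *
d=pickle.load(open("top.pkl","rb"))
f=d["frame"]
# checks
print("base",proj(d,[0,0,0]),"tcp",proj(d,[.16,-.603,.212]))
for n,uv,z in [("corner",(252,168),.04),("legR",(310,156),.04),("legD",(262,236),.04),("box",(330,185),.06),("pedal",(427,200),.03),("pad",(428,208),.063),("jar",(389,146),.06),("can",(148,283),.17),("magnet",(317,135),0.01),("tape",(273,138),.06),("orange",(332,250),.03)]:print(n,cast(d,uv,z)[0].round(3))
c=cv2.resize(f[120:290,220:460],None,fx=3.3,fy=3.3,interpolation=cv2.INTER_CUBIC);cv2.imwrite("pics/crop.png",c[:,:,::-1])
d,s=wrist("w0");print(d["mtx"],d["mount"])
E
```

```text
base [[326.76040589 384.14920659]] tcp [[566.6406501  326.38407311]]
corner [0.651 0.208 0.04 ]
legR [0.683 0.025 0.04 ]
legD [0.435 0.179 0.04 ]
box [ 0.581 -0.034  0.06 ]
pedal [ 0.528 -0.334  0.03 ]
pad [ 0.498 -0.326  0.063]
jar [ 0.699 -0.224  0.06 ]
can [0.307 0.465 0.17 ]
magnet [ 0.763 -0.     0.01 ]
tape [0.74  0.139 0.06 ]
orange [ 0.385 -0.032  0.03 ]
[[328.54706623   0.         322.99910406]
 [  0.         328.54706623 196.58489911]
 [  0.           0.           1.        ]] [[-2.04728113e-04 -9.64069399e-01 -2.65650433e-01  6.81054405e-02]
 [ 9.99999665e-01 -4.07843748e-04  7.09434690e-04  1.48084858e-03]
 [-7.92288143e-04 -2.65650199e-01  9.64069159e-01 -1.70706228e-01]
 [ 0.00000000e+00  0.00000000e+00  0.00000000e+00  1.00000000e+00]]
```

View pics/crop.png

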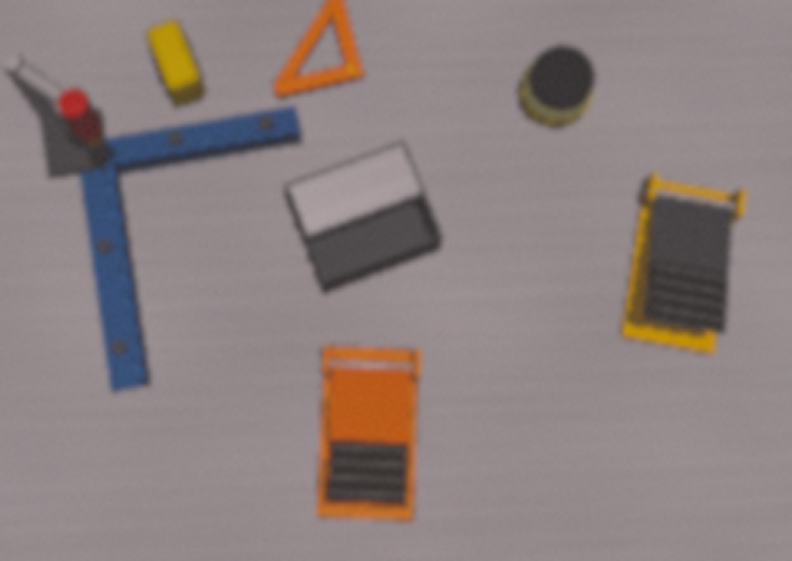

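The picture shows box rim corners at crop (288,186), (404,142), (438,245), (325,290), with the open half towards the robot. Candidates:
- **Pedal:** the yellow-based one at top (427,200), with pad at (428,208), against the orange look-alike at (332,250). I choose the yellow.
- **Box:** at (330,185), against the tray at (300,97). I choose the box.
- **Stop:** the L at (252,168), against the grinder and bins.

Next I turn and move the wrist camera over the stop and box.

```bash
python3 -m jog '[[[0,0,0,0,0,-0.185],[0,0,0,0,0,-0.185],[0,0,0,0,0,-0.185],[0,0,0,0,0,-0.185],[0,0,0,0,0,-0.185],[0,0,0,0,0,-0.185],[0,0,0,0,0,-0.185],[0,0,0,0,0,-0.185],[0.041,0.0375,-0.003,0,0,0],[0.041,0.0375,-0.003,0,0,0],[0.041,0.0375,-0.003,0,0,0],[0.041,0.0375,-0.003,0,0,0]]]' 0.03 20; python3 -m jog '[[[0.041,0.0375,-0.003,0,0,0],[0.041,0.0375,-0.003,0,0,0],[0.041,0.0375,-0.003,0,0,0],[0.041,0.0375,-0.003,0,0,0],[0.041,0.0375,-0.003,0,0,0],[0.041,0.0375,-0.003,0,0,0],[0.041,0.0375,-0.003,0,0,0],[0.041,0.0375,-0.003,0,0,0],[0.041,0.0375,-0.003,0,0,0],[0.041,0.0375,-0.003,0,0,0],[0,0,0,0,0,0]]]'
python3 - <<'E'
from h import *
d,s=wrist("w1");print(s["tool_pos"],s["q"],R.from_quat(s["eef_rot"]).as_matrix().round(3))
E
```

```text
clock: 1.65
tool_pos: [0.2815, -0.4156, 0.225]
eef_rot: [0.645, 0.764, 0.0, 0.0]
contact_force: [0.8, -0.8, 0.2]
opening: 0.335
finger_force: 0.0
clock: 3.02
tool_pos: [0.5829, 0.0561, 0.2552]
eef_rot: [0.642, 0.767, 0.002, -0.001]
contact_force: [-0.2, -0.4, -0.4]
opening: 0.34
finger_force: 0.0
[0.58286077 0.05609666 0.25515119] [ 0.16764184  0.63476742 -0.59278601  1.62636588  0.39989486  1.00161083
 -0.37611254] [[-0.175  0.985  0.002]
 [ 0.985  0.175  0.004]
 [ 0.004  0.002 -1.   ]]
```

View pics/w1.png

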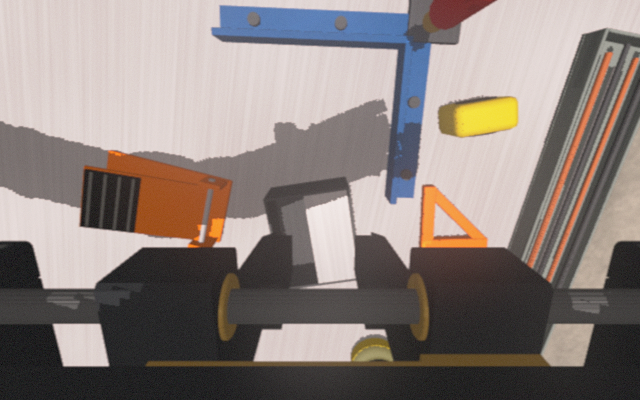

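The wrist view shows the stop's inside corner foot at about (404,47), with legs ending at (213,37) and (390,200). The box is at (310,230), partly hidden by the fingers.

Run:
```python
from h import *
d,s=pickle.load(open("w1.pkl","rb"));hsv=cv2.cvtColor(d["frame"],cv2.COLOR_RGB2HSV)
m=(abs(hsv[...,0].astype(int)-108)<14)&(hsv[...,1]>110)&(hsv[...,2]>25)
A=np.array([(u,max(np.where(m[:80,u])[0])+.5) for u in range(235,390,4)])
B=np.array([(min(np.where(m[v,370:430])[0])+369.5,v) for v in range(62,190,4)])
L=[]
for P in(A,B):
    W=cast(d,P,0,s)[:,:2];v=cv2.fitLine(W.astype(np.float32),cv2.DIST_HUBER,0,.001,.001).ravel();L.append(v)
    n=np.array([-v[1],v[0]]);print("yaw",np.degrees(np.arctan2(v[1],v[0])),"resid",abs((W-v[2:])@n).max())
a,b=L;t=np.linalg.solve(np.c_[a[:2],-b[:2]],b[2:]-a[2:]);c=a[2:]+t[0]*a[:2];print("corner",c)
yaw=np.arctan2(a[1],a[0]);yaw=yaw if abs(yaw)<1.5 else yaw+np.pi
yb=np.arctan2(-b[0]*np.sign(b[1]),abs(b[1]));yw=(yaw+yb)/2;print(np.degrees([yaw,yb]))
Rs=np.array([[np.cos(yw),-np.sin(yw)],[np.sin(yw),np.cos(yw)]]);print("seat",c+Rs@[-.05,-.06],"yaw",np.degrees(yw))
# box from top & scene
t=pickle.load(open("top.pkl","rb"))
Q=np.array([(288,186),(404,142),(438,245),(325,290)])/3.3+[220,120]
W=cast(t,Q,.06)[:,:2];print("box rim",W.round(4),"sides",np.linalg.norm(W-np.roll(W,-1,0),axis=1).round(4))
e=W[0]-W[1]+W[3]-W[2];e2=W[0]-W[3]+W[1]-W[2];print("c",W.mean(0),"yaw from y side",np.degrees(np.arctan2(-e[0],e[1])),"x side",np.degrees(np.arctan2(e2[1],e2[0])))
print("in wrist",proj(d,np.c_[W,[.06]*4],s).round(0))
# pedal
g=cv2.cvtColor(t["frame"],cv2.COLOR_RGB2HSV)
y=((abs(g[...,0].astype(int)-23)<6)&(g[...,1]>150)&(g[...,2]>90)).astype(np.uint8);y[:,:400]=0;y[:160]=0;y[240:]=0;y[:,460:]=0
r=cv2.minAreaRect(cv2.findNonZero(y));bp=cv2.boxPoints(r);P=cast(t,bp,.008)[:,:2];print("base",P.round(3),np.linalg.norm(P-np.roll(P,1,0),axis=1),P.mean(0))
pad=np.array([(650,265),(728,272),(722,330),(645,322)])/3.3+[220,120];P=cast(t,pad,.063);print("pad",P.round(3),np.linalg.norm(P-np.roll(P,1,0),axis=1),P.mean(0))
```

```text
Traceback (most recent call last):
ValueError: min() iterable argument is empty
```

```bash
cat > m.py <<'E'
from h import *
d,s=pickle.load(open("w1.pkl","rb"));hsv=cv2.cvtColor(d["frame"],cv2.COLOR_RGB2HSV)
m=(abs(hsv[...,0].astype(int)-108)<16)&(hsv[...,1]>90)&(hsv[...,2]>15)
A=np.array([(u,max(np.where(m[:80,u])[0])+.5) for u in range(235,390,4) if m[:80,u].any()])
B=np.array([(min(np.where(m[v,370:430])[0])+369.5,v) for v in range(62,190,4) if m[v,370:430].any()])
print(A[::8],B[::5])
L=[]
for P in(A,B):
    W=cast(d,P,0,s)[:,:2];v=cv2.fitLine(W.astype(np.float32),cv2.DIST_HUBER,0,.001,.001).ravel();L.append(v)
    n=np.array([-v[1],v[0]]);print("yaw",np.degrees(np.arctan2(v[1],v[0])),"resid",np.sort(abs((W-v[2:])@n))[-4:])
a,b=L;t=np.linalg.solve(np.c_[a[:2],-b[:2]],b[2:]-a[2:]);c=a[2:]+t[0]*a[:2];print("corner",c)
yaw=np.arctan2(a[1],a[0]);yaw=yaw if abs(yaw)<1.5 else yaw+np.pi
yb=np.arctan2(-b[0]*np.sign(b[1]),abs(b[1]));yw=(yaw+yb)/2;print(np.degrees([yaw,yb]))
Rs=np.array([[np.cos(yw),-np.sin(yw)],[np.sin(yw),np.cos(yw)]]);print("seat",c+Rs@[-.05,-.06],"yaw",np.degrees(yw))
t=pickle.load(open("top.pkl","rb"))
Q=np.array([(288,186),(404,142),(438,245),(325,290)])/3.3+[220,120]
W=cast(t,Q,.06)[:,:2];print("box rim",W.round(4),"sides",np.linalg.norm(W-np.roll(W,-1,0),axis=1).round(4))
e=W[0]-W[1]+W[3]-W[2];e2=W[0]-W[3]+W[1]-W[2];print("c",W.mean(0),"yaw from y side",np.degrees(np.arctan2(-e[0],e[1])),"x side",np.degrees(np.arctan2(e2[1],e2[0])))
print("in wrist",proj(d,np.c_[W,[.06]*4],s).round(0))
g=cv2.cvtColor(t["frame"],cv2.COLOR_RGB2HSV)
y=((abs(g[...,0].astype(int)-23)<6)&(g[...,1]>150)&(g[...,2]>90)).astype(np.uint8);y[:,:400]=0;y[:160]=0;y[240:]=0;y[:,460:]=0
r=cv2.minAreaRect(cv2.findNonZero(y));bp=cv2.boxPoints(r);P=cast(t,bp,.008)[:,:2];print("base",P.round(3),np.linalg.norm(P-np.roll(P,1,0),axis=1),P.mean(0))
pad=np.array([(650,265),(728,272),(722,330),(645,322)])/3.3+[220,120];P=cast(t,pad,.063);print("pad",P.round(3),np.linalg.norm(P-np.roll(P,1,0),axis=1),P.mean(0))
E
python3 m.py
```

```text
[[235.   35.5]
 [267.   36.5]
 [299.   38.5]
 [331.   39.5]
 [363.   41.5]] [[402.5  62. ]
 [401.5  82. ]
 [399.5 102. ]
 [397.5 122. ]
 [399.5 150. ]
 [391.5 186. ]]
yaw 7.6853666 resid [0.00052027 0.00053609 0.00063734 0.00085527]
yaw -81.54846 resid [0.00231362 0.00405557 0.00580867 0.00627346]
corner [0.6545543  0.21074232]
[7.6853666 8.4515295]
seat [0.61347061 0.14431846] yaw 8.068448
box rim [[ 0.6114  0.0349]
 [ 0.6497 -0.0754]
 [ 0.5496 -0.1018]
 [ 0.5115  0.0042]] sides [0.1168 0.1035 0.1126 0.1045]
c [ 0.58053638 -0.0344959 ] yaw from y side 19.44948362789767 x side 15.960058648683326
in wrist [[344. 190.]
 [357. 280.]
 [274. 286.]
 [254. 201.]]
base [[ 0.469 -0.271]
 [ 0.623 -0.314]
 [ 0.601 -0.405]
 [ 0.448 -0.36 ]] [0.09124454 0.16046992 0.09350353 0.16004908] [ 0.53513678 -0.33743293]
pad [[ 0.523 -0.295  0.063]
 [ 0.513 -0.366  0.063]
 [ 0.46  -0.355  0.063]
 [ 0.47  -0.286  0.063]] [0.05336375 0.07144194 0.05437436 0.06995039] [ 0.49136121 -0.32537635  0.063     ]
```

```bash
python3 -m jog '[[[0,0,0,0,0,-0.14],[-0.0167,-0.0132,0.0258,0,0,0],[-0.0167,-0.0132,0.0258,0,0,0],[-0.0167,-0.0132,0.0258,0,0,0],[-0.0167,-0.0132,0.0258,0,0,0],[-0.0167,-0.0132,0.0258,0,0,0],[-0.0167,-0.0132,0.0258,0,0,0],[0,0,0,0,0,0],[0,0,0,0,0,0]]]'
python3 - <<'E'
from h import *
d,s=wrist("w2");print(s["tool_pos"],R.from_quat(s["eef_rot"]).as_matrix().round(3))
print(proj(d,[s["tool_pos"],[0.5386,-0.0633,.06]],s))
E
```

```text
clock: 4.2
tool_pos: [0.5372, -0.0691, 0.1011]
eef_rot: [0.59, 0.807, 0.001, 0.0]
contact_force: [0.2, -0.6, 0.3]
opening: 0.343
finger_force: 0.0
[ 0.53715684 -0.06912658  0.1011048 ] [[-0.304  0.953  0.001]
 [ 0.953  0.304  0.001]
 [ 0.     0.002 -1.   ]]
[[323.26331632 230.44728297]
 [327.79371811 200.91068325]]
```

View pics/w2.png

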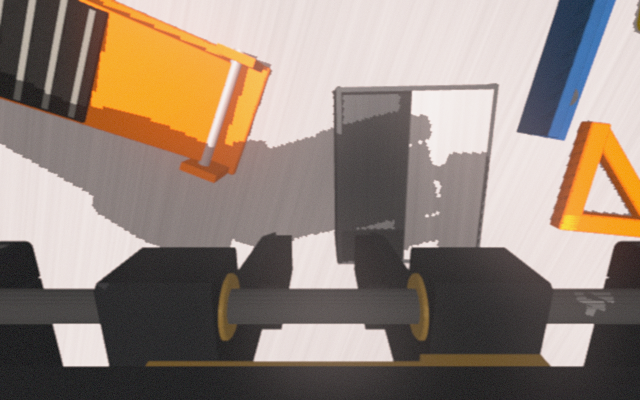

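The box's open half is right of the fingers: its -x rim runs (334,90) to (337,262), and its +y rim runs (334,90) to (497,85). The wall is a little right of the finger centre line.

Run:
```python
from h import *
d,s=pickle.load(open("w2.pkl","rb"))
W=cast(d,[(335,89),(497,85),(337,262),(482,247)],.06,s)[:,:2];print(W,np.linalg.norm(W[0]-W[1]))
v=W[0]-W[2];print("yaw y side",np.degrees(np.arctan2(-v[0],v[1])));w=W[1]-W[0];yw=np.arctan2(w[1],w[0]);print("x side",np.degrees(yw))
yy=(yw+np.arctan2(-v[0],v[1]))/2
Rs=np.array([[np.cos(yy),-np.sin(yy)],[np.sin(yy),np.cos(yy)]]);c=W[:2].mean(0)+Rs@[0,-.06];print("centre",c)
g=c+Rs@[-.0485,-.015];print("grasp",g,"toolshift",toolshift(s,[*g,.028]).round(4))
```

```text
[[ 0.52084712  0.00606448]
 [ 0.61458764  0.0383842 ]
 [ 0.55864957 -0.10418104]
 [ 0.65166144 -0.06255345]] 0.09915568262677975
yaw y side 18.926500364813613
x side 19.023091483229162
centre [ 0.58722651 -0.03451536]
grasp [ 0.5462392  -0.06447017] toolshift [0.0017 0.01   0.0731]
```

```bash
python3 -m jog '[[[0.002,0.010,0,0,0,-0.02],[0,0,0.02,0,0,0],[0,0,0.02,0,0,0],[0,0,0.018,0,0,0],[0,0,0.015,0,0,0],[0,0,0,0,0,0]]]' 0.03 25; python3 -m jog '[[[0,0,0,0,0,0],[0,0,0,0,0,0],[0,0,0,0,0,0],[0,0,0,0,0,0]]]' 0 25
python3 - <<'E'
from h import *
s=get_state();print(s["tool_pos"],s["opening"]*88,s["finger_force"],s["contact_force"],s["moment"],R.from_quat(s["eef_rot"]).as_matrix().round(3))
E
```

```text
clock: 5.0
tool_pos: [0.5455, -0.0639, 0.0266]
eef_rot: [0.581, 0.814, -0.0, -0.0]
contact_force: [0.8, 0.2, 0.2]
opening: 0.34
finger_force: 0.0
clock: 5.5
tool_pos: [0.5466, -0.0642, 0.0278]
eef_rot: [0.582, 0.813, 0.001, 0.001]
contact_force: [1.2, 1.4, 1.5]
opening: 0.032
finger_force: 25.0
[ 0.54658433 -0.0642312   0.0278111 ] 2.82659183417013 25.00117152929306 [1.19235858 1.35526865 1.52886927] [ 0.06147187 -0.34439316  0.00498756] [[-0.323  0.946  0.002]
 [ 0.946  0.323  0.   ]
 [-0.     0.002 -1.   ]]
```

```bash
python3 -m jog '[[[0,0,0,0,0,0.063],[0,0,0,0,0,0.063],[0,0,0,0,0,0.063],[0.019,0.004,0,0,0,0],[0.019,0.004,0,0,0,0],[0.019,0.004,0,0,0,0],[0.019,0.004,0,0,0,0],[0.019,0.004,0,0,0,0],[0.019,0.004,0,0,0,0],[0.019,0.004,0,0,0,0],[0.019,0.004,0,0,0,0],[0.018,0.003,0,0,0,0]]]'; python3 -m jog '[[[0,0,0,0,0,0],[0,0,0,0,0,0]]]'
python3 - <<'E'
from h import *
d,s=wrist("w3");print(s["tool_pos"],R.from_quat(s["eef_rot"]).as_matrix().round(3),s["contact_force"],s["moment"])
t=snapshot("top");c=cv2.resize(t["frame"][130:260,220:380],None,fx=4,fy=4,interpolation=cv2.INTER_CUBIC)
cv2.imwrite("pics/c3.png",np.hstack([c[:400,:,::-1][:, :160*4]]))
E
```

```text
clock: 7.0
tool_pos: [0.5514, 0.0925, 0.0273]
eef_rot: [0.66, 0.751, -0.014, 0.004]
contact_force: [-11.0, -32.5, 25.9]
opening: 0.043
finger_force: 24.5
clock: 7.25
tool_pos: [0.5503, 0.0943, 0.0273]
eef_rot: [0.659, 0.752, -0.013, 0.003]
contact_force: [-9.6, -18.7, 18.7]
opening: 0.047
finger_force: 25.2
[0.55032838 0.09433166 0.02727094] [[-0.131  0.991 -0.013]
 [ 0.991  0.131 -0.023]
 [-0.021 -0.016 -1.   ]] [ -9.60501227 -18.73094098  18.65642827] [-4.10975602  1.90186648 -0.39756044]
```

View pics/w3.png

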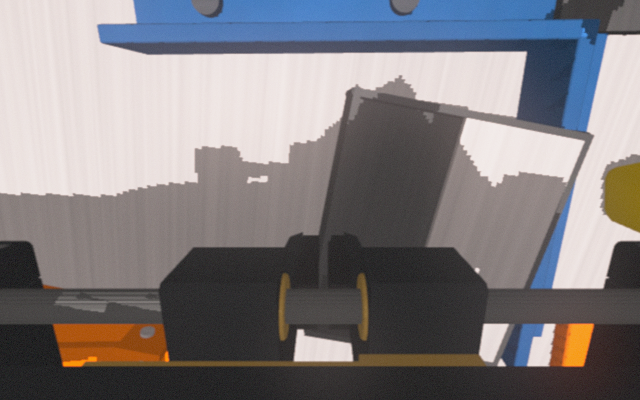

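The box has turned in the grip: its rim corners are at (350,92) and (590,135), and the latter is touching the -y leg. I'll measure, then ease off.

```bash
python3 -m jog '[[[0,0,0,0,0,0],[0,0,0,0,0,0],[0,0,0,0,0,0]]]' 0.03 25; python3 -m jog '[[[0,0,-0.025,0,0,0],[0,0,-0.025,0,0,0],[0,0,-0.025,0,0,0],[-0.02,0,-0.02,0,0,0],[-0.02,0,-0.02,0,0,0],[-0.02,0,-0.02,0,0,0],[0,0,0,0,0,0]]]'
python3 - <<'E'
from h import *
d,s=wrist("w4");print(s["tool_pos"],R.from_quat(s["eef_rot"]).as_matrix().round(3),s["contact_force"])
E
```

```text
clock: 7.72
tool_pos: [0.5568, 0.1098, 0.0273]
eef_rot: [0.656, 0.755, 0.001, -0.0]
contact_force: [0.2, 0.5, 0.2]
opening: 0.336
finger_force: 0.0
clock: 8.6
tool_pos: [0.5662, 0.0483, 0.1632]
eef_rot: [0.657, 0.754, 0.001, 0.001]
contact_force: [-0.4, 0.4, -1.3]
opening: 0.339
finger_force: 0.0
[0.56623102 0.04828005 0.16320895] [[-0.137  0.991  0.003]
 [ 0.991  0.137  0.   ]
 [-0.     0.003 -1.   ]] [-0.37120111  0.36661198 -1.33515711]
```

View pics/w4.png

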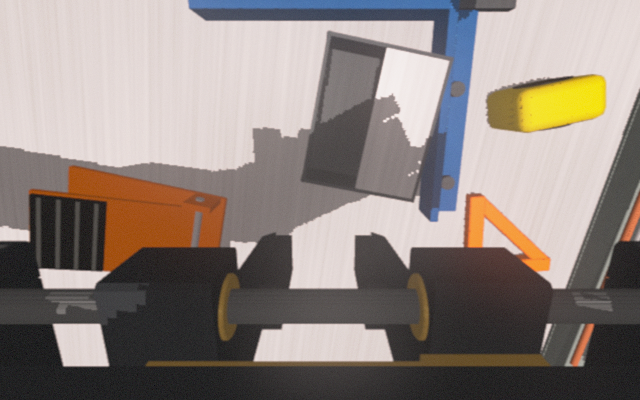

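The whole box is visible now, with rim corners (330,32), (452,58), (415,200), (303,181). The stop's -x leg foot lies along (205,20) to (435,20).

```bash
cat > bx.py <<'E'
from h import *
def box(d,s,px):
    W=cast(d,px,.06,s)[:,:2];e=W[0]-W[3]+W[1]-W[2];f=W[1]-W[0]+W[2]-W[3]
    y1=np.arctan2(-e[0],e[1]);y2=np.arctan2(f[1],f[0]);print("rim",W.round(4).tolist(),"sides",np.linalg.norm(W-np.roll(W,-1,0),axis=1).round(4),"yaw",np.degrees([y1,y2]).round(2),"c",W.mean(0).round(4));return W
E
python3 - <<'E'
from bx import *
d,s=pickle.load(open("w4.pkl","rb"))
W=box(d,s,[(330,32),(452,58),(415,200),(303,181)])
a=np.radians(7.9);Rs=np.array([[np.cos(a),-np.sin(a)],[np.sin(a),np.cos(a)]]);c=np.array([.6545,.2107])
print("rim in stop frame",((W-c)@Rs).round(4).tolist())
P=cast(d,[(205,20),(435,20)],0,s)[:,:2];print("foot",((P-c)@Rs).round(4))
P=cast(d,[(195,9),(452,11),(437,11),(422,204),(432,220)],.04,s)[:,:2];print("top edge",((P-c)@Rs).round(4))
E
```

```text
rim [[0.5555, 0.1686], [0.6518, 0.1634], [0.6475, 0.0471], [0.5492, 0.0507]] sides [0.0965 0.1163 0.0984 0.1181] yaw [-2.6  -2.58] c [0.601  0.1075]
rim in stop frame [[-0.1038, -0.0281], [-0.0091, -0.0465], [-0.0294, -0.1611], [-0.1263, -0.144]]
foot [[-0.2171 -0.0063]
 [-0.006  -0.0063]]
top edge [[-0.2115 -0.0074]
 [-0.0054 -0.0088]
 [-0.0175 -0.0088]
 [-0.0166 -0.1707]
 [-0.0059 -0.1866]]
```

```bash
python3 -m jog '[[[0.0185,-0.0255,0,0,0,0],[0.0185,-0.0255,0,0,0,0],[0,0,0.036,0,0,0],[0,0,0.036,0,0,0],[0,0,0.036,0,0,0],[0,0,0.033,0,0,0],[0,0,0,0,0,0]]]' 0 25; python3 -m jog '[[[0,0.005,0,0,0,0],[0,0.005,0,0,0,0],[0,0.005,0,0,0,0],[0,0.005,0,0,0,0],[0,0.005,0,0,0,0],[0,0.005,0,0,0,0],[0,0,0,0,0,0]]]'; python3 -m jog '[[[0,0.003,0,0,0,0],[0,0,0,0,0,0]]]'; python3 -m jog '[[[0,0.002,0,0,0,0],[0,0,0,0,0,0]]]'
```

```text
clock: 9.52
tool_pos: [0.5066, 0.0802, 0.0188]
eef_rot: [0.655, 0.756, -0.002, -0.002]
contact_force: [-0.9, 0.5, 0.1]
opening: 0.002
finger_force: 0.0
clock: 10.4
tool_pos: [0.5326, 0.0816, 0.0211]
eef_rot: [0.656, 0.755, -0.005, -0.003]
contact_force: [-11.1, -0.4, 12.0]
opening: 0.001
finger_force: 6.7
clock: 10.65
tool_pos: [0.5326, 0.0816, 0.0211]
eef_rot: [0.656, 0.755, -0.007, -0.004]
contact_force: [-18.5, -0.5, 16.8]
opening: 0.002
finger_force: 9.7
clock: 10.9
tool_pos: [0.5325, 0.0815, 0.0211]
eef_rot: [0.655, 0.755, -0.009, -0.005]
contact_force: [-20.4, -1.3, 20.7]
opening: 0.004
finger_force: 11.7
```

Run:
```python
from h import *
d,s=wrist("w5");t=snapshot("scene");c=cv2.resize(t["frame"][150:260,270:430],None,fx=3.5,fy=3.5,interpolation=cv2.INTER_CUBIC)[:,:,::-1]
w=cv2.resize(d["frame"][:,:,::-1],None,fx=.5,fy=.5) if 0 else d["frame"][:270,150:,::-1]
o=np.zeros((595,800,3),np.uint8);o[:270,:490]=w;h=cv2.resize(c,(470,323));o[272:595,:470]=h;cv2.imwrite("pics/v5.png",o)
```

```text
(no output)
```

View pics/v5.png

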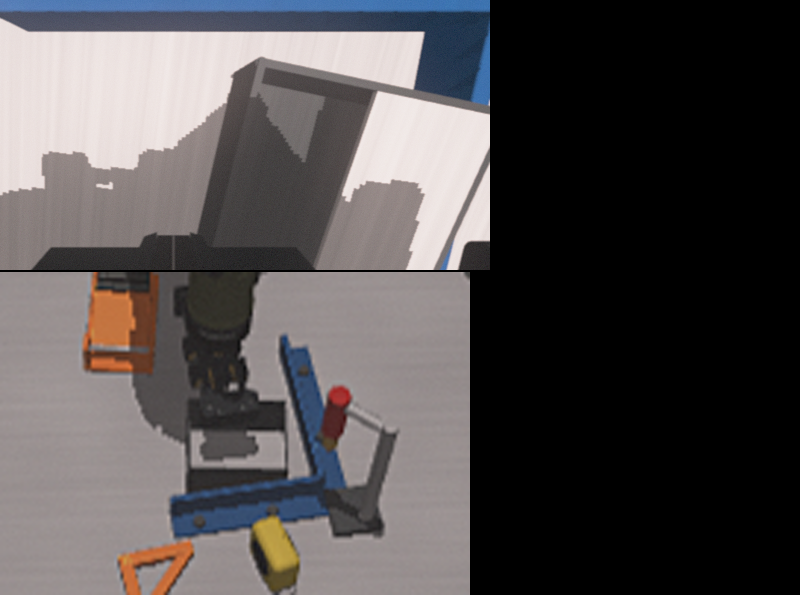

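The box has not turned. The sideways and vertical forces are equal, so the finger's wider part is bearing on the rim. I'll back off, raise the tips to about 42 mm, and push again nearer the box's -y end.

```bash
python3 -m jog '[[[0,-0.012,0,0,0,0],[-0.012,-0.006,-0.021,0,0,0],[0,0,0,0,0,0]]]'; python3 -m jog '[[[0,0.005,0,0,0,0],[0,0.005,0,0,0,0],[0,0.004,0,0,0,0],[0,0,0,0,0,0]]]'; python3 -m jog '[[[0,0.004,0,0,0,0],[0,0,0,0,0,0]]]';python3 -m jog '[[[0,0.004,0,0,0,0],[0,0,0,0,0,0]]]'
```

```text
clock: 11.38
tool_pos: [0.5288, 0.0684, 0.0431]
eef_rot: [0.657, 0.754, 0.001, 0.001]
contact_force: [0.1, 0.3, -0.0]
opening: 0.006
finger_force: 0.0
clock: 11.88
tool_pos: [0.5419, 0.0716, 0.0419]
eef_rot: [0.656, 0.755, 0.0, -0.0]
contact_force: [0.6, -1.0, -0.2]
opening: 0.006
finger_force: 0.0
clock: 12.12
tool_pos: [0.5458, 0.0719, 0.0422]
eef_rot: [0.656, 0.755, 0.0, 0.0]
contact_force: [0.5, 0.0, -0.2]
opening: 0.005
finger_force: 0.0
clock: 12.38
tool_pos: [0.5499, 0.0724, 0.0422]
eef_rot: [0.656, 0.755, 0.0, 0.0]
contact_force: [-0.1, 0.4, 0.3]
opening: 0.004
finger_force: 0.0
```

```bash
for i in 1 2 3; do python3 -m jog '[[[0,0.004,0,0,0,0],[0,0,0,0,0,0]]]' | grep -E 'tool_pos|force'; done
python3 - <<'E'
from h import *
d,s=wrist("w6")
E
```

```text
tool_pos: [0.5538, 0.073, 0.0422]
contact_force: [0.2, -0.9, -0.2]
finger_force: 0.0
tool_pos: [0.5578, 0.0736, 0.0422]
contact_force: [0.3, -0.1, 0.7]
finger_force: 0.0
tool_pos: [0.5618, 0.0741, 0.0422]
contact_force: [0.1, 0.7, -0.5]
finger_force: 0.0
```

View pics/w6.png

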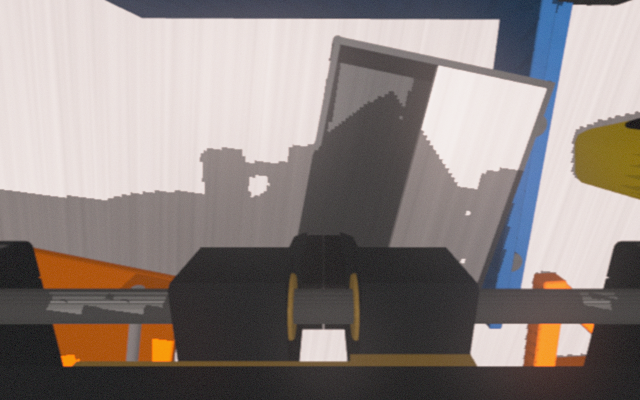

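Run:
```python
from bx import *
d,s=pickle.load(open("w6.pkl","rb"))
a=np.radians(7.9);Rs=np.array([[np.cos(a),-np.sin(a)],[np.sin(a),np.cos(a)]]);c=np.array([.6495,.203])
f=lambda P:((P[:,:2]-c)@Rs).round(4).tolist()
print("tcp",f(s["tool_pos"][None]));print(s["tool_pos"],s["eef_rot"])
print("rim",f(cast(d,[(337,38),(550,84),(300,235)],.06,s)),"foot leg",f(cast(d,[(142,18),(498,20)],0,s)), "top",f(cast(d,[(545,20),(488,325)],.04,s)))
d,s=pickle.load(open("w5.pkl","rb"))
print("w5 rim",f(cast(d,[(412,58),(640,110),(359,220)],.06,s)),f(cast(d,[(385,75),(355,220)],.0,s)))
print(f(s["tool_pos"][None]))
```

```text
tcp [[-0.1046, -0.1156]]
[0.56176679 0.07411018 0.04224708] [6.55989561e-01 7.54769906e-01 2.32535779e-04 1.74320139e-04]
rim [[-0.0987, -0.0211], [-0.0044, -0.0395], [-0.116, -0.1111]] foot leg [[-0.2104, 0.0003], [-0.0021, -0.0003]] top [[0.0009, -0.0094], [-0.0033, -0.1782]]
w5 rim [[-0.099, -0.0202], [-0.0113, -0.0385], [-0.1165, -0.0839]] [[-0.0992, -0.0213], [-0.1131, -0.1055]]
[[-0.1325, -0.1043]]
```

Measured tip and wall positions conflict here, so I need one composite look from the fixed cameras.

Run:
```python
from h import *
s=get_state();t=snapshot("scene");t2=snapshot("top")
p=proj(t,[[.60,.1,.05],s["tool_pos"],[.5515,.0505,.06],[.5555,.1686,.06],[.6518,.1634,.06],[.6475,.0471,.06]]);print(p.round(1))
q=proj(t2,[[.60,.1,.05],s["tool_pos"]]);print(q.round(1))
def cr(f,c,w,h,k):
    x,y=int(c[0]-w/2),int(c[1]-h/2);print(x,y);return cv2.resize(f[y:y+h,x:x+w],None,fx=k,fy=k,interpolation=cv2.INTER_CUBIC)
A=cr(t["frame"],p[0],100,74,8);
cv2.imwrite("pics/v7.png",A[:592,:800,::-1])
pickle.dump((t,t2),open("v7.pkl","wb"))
```

```text
[[347.4 206. ]
 [339.5 198.2]
 [333.1 193.4]
 [365.8 193.6]
 [366.5 216.8]
 [333.2 216.5]]
[[286.5 181.5]
 [295.4 193.9]]
297 169
```

View pics/v7.png

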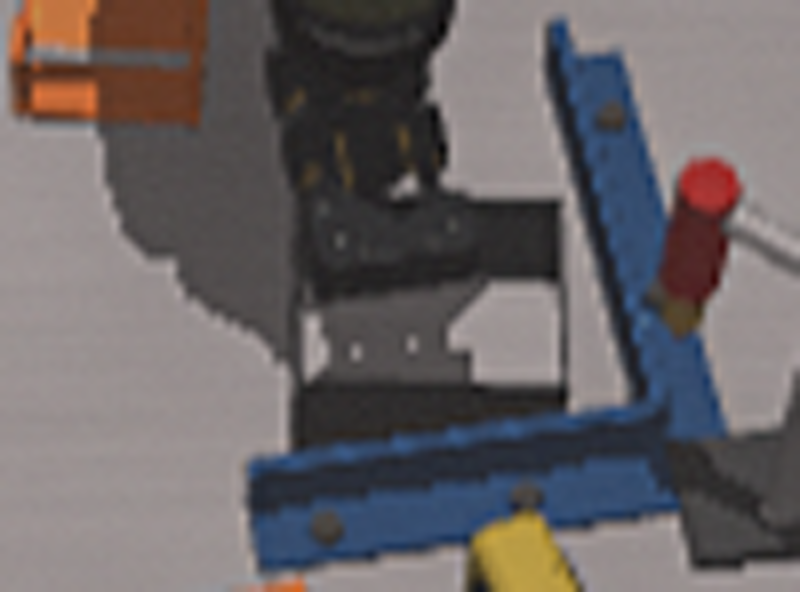

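The scene camera shows the box flat with its +x face at (430,415), and the gripper covers its open half, hiding the tips. I'll test by touch whether the fingers are inside the box.

```bash
for i in 1 2 ; do python3 -m jog '[[[0,-0.005,0,0,0,0],[0,0,0,0,0,0]]]' | grep -E 'tool_pos|contact'; done;  python3 -m jog '[[[0,-0.01,0,0,0,0],[0,-0.01,0,0,0,0],[0,0,0,0,0,0]]]' | grep -E 'tool_pos|contact'; python3 -m jog '[[[0,0,0.012,0,0,0],[0,0,0,0,0,0]]]' | grep -E 'tool_pos|contact';for i in 1 2 3 4; do python3 -m jog '[[[0,0.004,0,0,0,0],[0,0,0,0,0,0]]]' | grep -E 'tool_pos|contact'; done
python3 - <<'E'
from h import *
wrist("w8")
E
```

```text
tool_pos: [0.5556, 0.0732, 0.0422]
contact_force: [0.3, 0.3, -0.3]
tool_pos: [0.5508, 0.0725, 0.0422]
contact_force: [0.8, 0.3, 0.4]
tool_pos: [0.5302, 0.0696, 0.0422]
contact_force: [-0.1, 0.4, 0.3]
tool_pos: [0.5312, 0.0697, 0.0292]
contact_force: [-0.1, -0.0, 0.0]
tool_pos: [0.5346, 0.0695, 0.0299]
contact_force: [-3.1, -1.6, 0.1]
tool_pos: [0.5367, 0.0686, 0.0298]
contact_force: [-6.8, -4.3, 2.2]
tool_pos: [0.5389, 0.0677, 0.0297]
contact_force: [-9.1, -4.6, 5.4]
tool_pos: [0.541, 0.0668, 0.0295]
contact_force: [-12.5, -7.6, 7.0]
```

At z = 42 mm the tips pass the wall freely, and lower down they catch obliquely. So the part of the finger that bears sits about 2 cm above the tip. I'll push with the tip almost on the table.

```bash
python3 -m jog '[[[0,-0.022,0,0,0,0],[0,0,0.022,0,0,0],[0,0,0,0,0,0]]]' | grep -E 'tool_pos|contact';for i in 1 2 3 4 5 6; do python3 -m jog '[[[0,0.004,0,0,0,0],[0,0,0,0,0,0]]]' | grep -E 'tool_pos|contact'; done
python3 - <<'E'
from bx import *
s=get_state();d,s=wrist("w9")
a=np.radians(7.9);Rs=np.array([[np.cos(a),-np.sin(a)],[np.sin(a),np.cos(a)]]);c=np.array([.6495,.203])
P0=np.array([[-.0987,-.0211],[-.0044,-.0395]])@Rs.T+c
print(proj(d,np.c_[P0,[.06,.06]],s).round(),"tcp",(s["tool_pos"][:2]-c)@Rs)
g=cv2.cvtColor(d["frame"],cv2.COLOR_RGB2GRAY)
sg=cv2.createLineSegmentDetector().detect(g[:240])[0][:,0]
for l in sg:
    if np.hypot(*(l[2:]-l[:2]))>45: print(l.round(0))
E
```

```text
tool_pos: [0.5261, 0.0696, 0.0078]
contact_force: [-0.1, -0.4, 0.1]
tool_pos: [0.5312, 0.07, 0.0089]
contact_force: [-0.2, -0.0, 0.4]
tool_pos: [0.5343, 0.0703, 0.0085]
contact_force: [-0.3, -0.1, 0.0]
tool_pos: [0.5378, 0.0707, 0.0082]
contact_force: [-0.7, -0.1, 0.1]
tool_pos: [0.5389, 0.0703, 0.008]
contact_force: [-5.0, -1.9, 4.7]
tool_pos: [0.5401, 0.0696, 0.008]
contact_force: [-10.0, -2.0, 8.6]
tool_pos: [0.5417, 0.0688, 0.008]
contact_force: [-14.9, -3.5, 14.1]
[[403.   9.]
 [684.  70.]] tcp [-0.1251723  -0.11811443]
[366.  98. 370.  52.]
[638.  54. 534.  45.]
[532.  44. 487. 239.]
[394.  23. 573.  38.]
[620. 239. 639. 184.]
[ 42. 186.  87. 193.]
[351. 233. 363. 122.]
[638.  43. 577.  38.]
[402.  34. 531.  45.]
[473.  65. 399.  59.]
[393.  27. 383. 106.]
[460. 121. 473.  69.]
```

```bash
cat > look.py <<'E'
from bx import *
import sys
a=np.radians(7.9);Rs=np.array([[np.cos(a),-np.sin(a)],[np.sin(a),np.cos(a)]]);c=np.array([.6495,.203])
def S(P):return ((np.atleast_2d(P)[:,:2]-c)@Rs)
d,s=wrist(sys.argv[1]);print("tcp",S(s["tool_pos"]).round(4),s["tool_pos"][2].round(4),"F",s["contact_force"].round(1))
g=cv2.cvtColor(d["frame"],cv2.COLOR_RGB2GRAY);sg=cv2.createLineSegmentDetector().detect(g[:245])[0][:,0]
for l in sg:
    if np.hypot(*(l[2:]-l[:2]))>40:
        p=S(cast(d,l.reshape(2,2),.06,s));q=S(cast(d,l.reshape(2,2),0,s));v=p[1]-p[0];an=(np.degrees(np.arctan2(v[1],v[0]))+45)%180-45
        L=np.linalg.norm(v)
        if L>.02 and (abs(an)<20 or abs(an-90)<20): print(l.round(0),"z60",p.round(3).tolist(),"z0",q.round(3).tolist(),"ang",an.round(1))
E
for i in 1 2 3; do python3 -m jog '[[[0,0.004,0,0,0,0],[0,0,0,0,0,0]]]' | grep -E 'tool_pos|contact'; done; python3 look.py w10
```

```text
tool_pos: [0.544, 0.0678, 0.0079]
contact_force: [-17.0, -6.4, 17.5]
tool_pos: [0.5462, 0.067, 0.0078]
contact_force: [-21.3, -7.4, 20.7]
tool_pos: [0.5475, 0.0663, 0.0079]
contact_force: [-26.2, -8.9, 26.4]
tcp [[-0.1199 -0.1214]] 0.0079 F [-26.2  -8.9  26.4]
[617. 244. 640. 166.] z60 [[-0.007, -0.105], [-0.006, -0.075]] z0 [[0.049, -0.131], [0.049, -0.086]] ang 89.0
[638.  35. 521.  34.] z60 [[-0.018, -0.032], [-0.055, -0.032]] z0 [[0.032, -0.022], [-0.024, -0.021]] ang -0.9
[518.  33. 483. 244.] z60 [[-0.056, -0.031], [-0.057, -0.105]] z0 [[-0.025, -0.021], [-0.027, -0.132]] ang 88.9
[376.  22. 567.  24.] z60 [[-0.101, -0.028], [-0.041, -0.029]] z0 [[-0.094, -0.016], [-0.003, -0.017]] ang -0.9
[354. 183. 356. 118.] z60 [[-0.107, -0.081], [-0.107, -0.058]] z0 [[-0.103, -0.096], [-0.103, -0.061]] ang 90.0
[ 27. 186.  83. 194.] z60 [[-0.231, -0.083], [-0.209, -0.086]] z0 [[-0.289, -0.099], [-0.257, -0.103]] ang -8.1
[384.  33. 516.  34.] z60 [[-0.098, -0.031], [-0.056, -0.032]] z0 [[-0.09, -0.02], [-0.026, -0.021]] ang -0.7
[374.  28. 368. 126.] z60 [[-0.102, -0.03], [-0.102, -0.061]] z0 [[-0.095, -0.018], [-0.096, -0.065]] ang 88.9
[466.  57. 383.  56.] z60 [[-0.071, -0.039], [-0.098, -0.038]] z0 [[-0.049, -0.031], [-0.09, -0.031]] ang -0.9
```

The box is now square to the stop (-0.9°) with +x side against the leg, and 29 mm remain along y. Next I go around to push on its -y wall.

```bash
python3 -m jog '[[[0,-0.03,0,0,0,0],[0,0,-0.04,0,0,0],[0,0,-0.04,0,0,0],[-0.033,0.018,0,0,0,0],[-0.033,0.027,0,0,0,0],[0,0.028,0,0,0,0],[0,0,0.04,0,0,0],[0,0,0.036,0,0,0],[0,0,0,0,0,0]]]' | grep -E 'tool_pos|contact'; python3 look.py w11|head -1;  python3 -m jog '[[[0.005,0,0,0,0,0],[0.005,0,0,0,0,0],[0.004,0,0,0,0,0],[0,0,0,0,0,0]]]' | grep -E 'tool_pos|contact';for i in 1 2 3 ; do python3 -m jog '[[[0.004,0,0,0,0,0],[0.004,0,0,0,0,0],[0,0,0,0,0,0]]]' | grep -E 'tool_pos|contact'; done; python3 look.py w12
```

```text
tool_pos: [0.611, 0.0142, 0.0099]
contact_force: [0.9, -0.4, 1.1]
tcp [[-0.0641 -0.1817]] 0.0099 F [ 0.9 -0.4  1.1]
tool_pos: [0.6113, 0.0293, 0.0127]
contact_force: [-0.1, 0.5, 0.1]
tool_pos: [0.6099, 0.0372, 0.0122]
contact_force: [-0.6, -0.4, -0.3]
tool_pos: [0.609, 0.0421, 0.0121]
contact_force: [-0.1, -4.8, 0.2]
tool_pos: [0.6077, 0.0514, 0.0121]
contact_force: [1.3, -4.1, -0.3]
tcp [[-0.0622 -0.1445]] 0.0121 F [ 1.3 -4.1 -0.3]
[343.   1. 337. 243.] z60 [[-0.056, -0.044], [-0.057, -0.131]] z0 [[-0.053, -0.028], [-0.054, -0.157]] ang 89.4
[638. 154. 555. 141.] z60 [[0.056, -0.095], [0.024, -0.09]] z0 [[0.114, -0.104], [0.066, -0.097]] ang -8.5
[469. 176. 493.   0.] z60 [[-0.006, -0.103], [-0.006, -0.044]] z0 [[0.021, -0.116], [0.022, -0.027]] ang 89.4
[527.   0. 504. 156.] z60 [[0.006, -0.044], [0.006, -0.096]] z0 [[0.039, -0.027], [0.039, -0.105]] ang 89.9
[ 90. 198. 183. 211.] z60 [[-0.152, -0.112], [-0.117, -0.117]] z0 [[-0.197, -0.13], [-0.144, -0.137]] ang -8.0
[215. 155. 203.   1.] z60 [[-0.103, -0.095], [-0.102, -0.044]] z0 [[-0.122, -0.104], [-0.122, -0.028]] ang 89.4
[506. 170. 498. 223.] z60 [[0.007, -0.101], [0.007, -0.122]] z0 [[0.041, -0.113], [0.041, -0.144]] ang 89.9
[227. 208. 212.   1.] z60 [[-0.1, -0.116], [-0.099, -0.044]] z0 [[-0.118, -0.135], [-0.117, -0.028]] ang 89.4
[460. 243. 468. 181.] z60 [[-0.007, -0.131], [-0.007, -0.105]] z0 [[0.02, -0.157], [0.021, -0.119]] ang 89.6
```

```bash
for i in 1 2 3 4 5 6; do python3 -m jog '[[[0.004,0,0,0,0,0],[0,0,0,0,0,0]]]' | grep -E 'tool_pos|contact'; done; python3 look.py w13
```

```text
tool_pos: [0.6071, 0.056, 0.0121]
contact_force: [1.0, -3.2, -0.4]
tool_pos: [0.6065, 0.0604, 0.0121]
contact_force: [0.3, -3.0, -0.7]
tool_pos: [0.6059, 0.0645, 0.0121]
contact_force: [-0.3, -2.7, -0.0]
tool_pos: [0.6061, 0.067, 0.0122]
contact_force: [2.0, -6.0, -1.3]
tool_pos: [0.6062, 0.067, 0.0122]
contact_force: [2.1, -10.9, 0.2]
tool_pos: [0.6061, 0.0668, 0.0123]
contact_force: [3.9, -16.8, 1.4]
tcp [[-0.0617 -0.129 ]] 0.0123 F [  3.9 -16.8   1.4]
[339.   1. 337. 243.] z60 [[-0.056, -0.028], [-0.056, -0.115]] z0 [[-0.053, -0.013], [-0.053, -0.142]] ang 89.9
[638. 195. 547. 168.] z60 [[0.06, -0.095], [0.023, -0.085]] z0 [[0.12, -0.113], [0.065, -0.097]] ang -16.2
[469. 171. 490.   0.] z60 [[-0.006, -0.085], [-0.006, -0.028]] z0 [[0.021, -0.098], [0.021, -0.013]] ang 90.0
[526.   0. 503. 155.] z60 [[0.006, -0.028], [0.006, -0.079]] z0 [[0.039, -0.013], [0.039, -0.089]] ang 89.9
[213. 153. 198.   0.] z60 [[-0.102, -0.079], [-0.102, -0.028]] z0 [[-0.123, -0.088], [-0.122, -0.012]] ang 89.9
[226. 204. 207.   0.] z60 [[-0.099, -0.099], [-0.099, -0.028]] z0 [[-0.118, -0.118], [-0.118, -0.012]] ang 89.9
[460. 243. 468. 176.] z60 [[-0.006, -0.115], [-0.006, -0.087]] z0 [[0.021, -0.142], [0.021, -0.101]] ang 90.1
[503. 158. 490. 243.] z60 [[0.006, -0.081], [0.006, -0.115]] z0 [[0.039, -0.091], [0.039, -0.143]] ang 89.9
```

```bash
python3 -m jog '[[[-0.03,0,0,0,0,0],[0,0,-0.04,0,0,0],[0,0,-0.04,0,0,0],[0,-0.045,0,0,0,0],[0,-0.045,0,0,0,0],[0.038,0,0,0,0,0],[0.038,0,0,0,0,0],[0,0,0.04,0,0,0],[0,0,0.042,0,0,0],[0,0,0,0,0,0]]]' | grep -E 'tool_pos|contact'; python3 look.py w14|head -1;  python3 -m jog '[[[0,0.005,0,0,0,0],[0,0.005,0,0,0,0],[0,0.004,0,0,0,0],[0,0,0,0,0,0]]]' | grep -E 'tool_pos|contact';for i in 1 2 3 4 5; do python3 -m jog '[[[0,0.003,0,0,0,0],[0,0,0,0,0,0]]]' | grep -E 'tool_pos|contact'; done; python3 look.py w15
```

```text
tool_pos: [0.5066, 0.1108, 0.0084]
contact_force: [0.1, -0.0, 1.2]
tcp [[-0.1542 -0.0717]] 0.0084 F [ 0.1 -0.   1.2]
tool_pos: [0.5236, 0.111, 0.0107]
contact_force: [-1.2, -1.2, -0.7]
tool_pos: [0.5259, 0.1115, 0.0102]
contact_force: [-0.2, 0.7, -0.1]
tool_pos: [0.529, 0.112, 0.0102]
contact_force: [-0.1, 0.1, -0.6]
tool_pos: [0.532, 0.1124, 0.0102]
contact_force: [-0.6, -0.7, -0.3]
tool_pos: [0.535, 0.1127, 0.0102]
contact_force: [0.4, 0.6, 0.1]
tool_pos: [0.538, 0.1132, 0.0102]
contact_force: [-0.8, 0.7, 0.2]
tcp [[-0.1228 -0.0737]] 0.0102 F [-0.8  0.7  0.2]
[615. 244. 639. 150.] z60 [[-0.006, -0.06], [-0.007, -0.022]] z0 [[0.051, -0.086], [0.051, -0.03]] ang 90.1
[359.  91. 156.  91.] z60 [[-0.11, -0.002], [-0.182, -0.002]] z0 [[-0.104, 0.0], [-0.211, 0.001]] ang -0.1
[638.  94. 514.  94.] z60 [[-0.012, -0.003], [-0.056, -0.003]] z0 [[0.043, -0.001], [-0.022, -0.001]] ang -0.0
[357. 243. 361.  92.] z60 [[-0.109, -0.06], [-0.109, -0.002]] z0 [[-0.103, -0.086], [-0.103, 0.0]] ang 90.0
[512.  94. 489. 244.] z60 [[-0.057, -0.003], [-0.057, -0.06]] z0 [[-0.024, -0.001], [-0.024, -0.086]] ang 89.6
[138.   7. 582.   9.] z60 [[-0.184, 0.024], [-0.037, 0.024]] z0 [[-0.214, 0.04], [0.005, 0.039]] ang -0.1
[401.  93. 509.  94.] z60 [[-0.096, -0.003], [-0.057, -0.003]] z0 [[-0.082, -0.001], [-0.025, -0.001]] ang -0.0
[458.  98. 391.  97.] z60 [[-0.075, -0.004], [-0.099, -0.004]] z0 [[-0.052, -0.003], [-0.087, -0.003]] ang -0.5
[311.  87. 379.  86.] z60 [[-0.127, -0.0], [-0.103, -0.0]] z0 [[-0.129, 0.003], [-0.093, 0.003]] ang 0.1
[169.  86. 309.  86.] z60 [[-0.177, -0.0], [-0.128, -0.0]] z0 [[-0.203, 0.003], [-0.13, 0.003]] ang -0.1
[248.  66. 463.  66.] z60 [[-0.149, 0.006], [-0.075, 0.006]] z0 [[-0.161, 0.013], [-0.051, 0.013]] ang 0.1
```

```bash
for i in 1 2 3 4 5 6; do python3 -m jog '[[[0,0.003,0,0,0,0],[0,0,0,0,0,0]]]' | grep -E 'tool_pos|contact'; done; python3 look.py w16 | grep -E 'tcp|\[-0.10'
```

```text
tool_pos: [0.5409, 0.1136, 0.0102]
contact_force: [-0.4, -0.2, -0.3]
tool_pos: [0.5425, 0.1137, 0.0101]
contact_force: [-2.8, -0.4, 1.8]
tool_pos: [0.5424, 0.1136, 0.0101]
contact_force: [-9.7, -1.2, 8.5]
tool_pos: [0.5424, 0.1134, 0.0101]
contact_force: [-15.8, -0.7, 14.0]
tool_pos: [0.5427, 0.1131, 0.0101]
contact_force: [-21.2, -1.5, 19.1]
tool_pos: [0.5426, 0.113, 0.0101]
contact_force: [-26.3, -2.4, 25.7]
tcp [[-0.1183 -0.0745]] 0.0101 F [-26.3  -2.4  25.7]
[352.  89. 162.  88.] z60 [[-0.107, -0.002], [-0.174, -0.002]] z0 [[-0.104, 0.0], [-0.204, 0.001]] ang -0.1
[351. 233. 354.  91.] z60 [[-0.106, -0.056], [-0.107, -0.002]] z0 [[-0.102, -0.08], [-0.102, -0.0]] ang 90.3
[106.  83. 364.  85.] z60 [[-0.194, -0.0], [-0.103, -0.0]] z0 [[-0.233, 0.003], [-0.097, 0.003]] ang -0.2
```

Both sides block firmly and the edges are square, so the box is home. I'll back off, let it sit, and travel to above the yellow pedal's pad.

```bash
python3 -m jog '[[[0,-0.015,0,0,0,0],[0,-0.015,0,0,0,0],[0,0,0,0,0,0],[0,0,-0.05,0,0,0],[0,0,-0.05,0,0,0],[0,0,-0.05,0,0,0],[0,0,-0.04,0,0,0],[0,0,0,0,0,0]]]' | grep -E 'clock|tool_pos|contact'; python3 look.py w17 | grep -E 'tcp|z0 \[\[-0.1|z60 \[\[-0.1'; python3 -m jog '[[[-0.053,-0.0115,0,0,0,0],[-0.053,-0.0115,0,0,0,0],[-0.053,-0.0115,0,0,0,0],[-0.053,-0.0115,0,0,0,0],[-0.053,-0.0115,0,0,0,0],[-0.053,-0.0115,0,0,0,0],[-0.053,-0.0115,0,0,0,0],[-0.053,-0.0115,0,0,0,0],[0,0,0,0,0,0],[0,0,0,0,0,0]]]'
python3 - <<'E'
from h import *
t=snapshot("top");t2=snapshot("scene")
import pickle;pickle.dump((t,t2),open("t9.pkl","wb"))
s=get_state();print(toolshift(s,[.488,-.325,.075]).round(4))
# pad check in the scene view: dark mask near predicted pixel
d,s=wrist("w18");print(proj(d,[[.491,-.325,.063]],s))
h=cv2.cvtColor(d["frame"],cv2.COLOR_RGB2HSV);y=((abs(h[...,0].astype(int)-23)<6)&(h[...,1]>150)&(h[...,2]>60)).astype(np.uint8);y[240:]=0
n,l,st,ce=cv2.connectedComponentsWithStats(y)
for i in range(1,n):
    if st[i,4]>150: print(st[i],cast(d,[st[i,:2],st[i,:2]+st[i,2:4]],.008,s)[:,:2].round(3).tolist())
E
```

```text
clock: 28.22
tool_pos: [0.529, 0.1125, 0.2036]
contact_force: [0.2, -0.1, -0.3]
tcp [[-0.1318 -0.073 ]] 0.2036 F [ 0.2 -0.1 -0.3]
[347. 221. 348.  98.] z60 [[-0.106, -0.118], [-0.108, 0.001]] z0 [[-0.101, -0.14], [-0.103, 0.002]] ang 90.8
[347. 100. 241. 100.] z60 [[-0.109, -0.001], [-0.206, -0.001]] z0 [[-0.104, 0.0], [-0.22, 0.0]] ang -0.1
[246.  62. 449.  63.] z60 [[-0.199, 0.032], [-0.017, 0.031]] z0 [[-0.212, 0.039], [0.005, 0.039]] ang -0.1
clock: 29.52
tool_pos: [0.4935, -0.3204, 0.1989]
eef_rot: [0.656, 0.755, 0.0, -0.001]
contact_force: [0.0, -0.1, -0.5]
opening: 0.007
finger_force: 0.0
[-0.005  -0.0069  0.1247]
[[318.75956271 183.62969624]]
[ 279  125  138   75 1646] [[0.441, -0.28], [0.606, -0.341]]
[401 173  42  67 422] [[0.582, -0.313], [0.648, -0.385]]
```

```bash
python3 -m jog '[[[-0.005,-0.007,0.03,0,0,0],[0,0,0.04,0,0,0],[0,0,0.04,0,0,0],[0,0,0.015,0,0,0],[0,0,0,0,0,0]]]'| grep -E 'tool_pos|contact'; for i in 1 2 3; do python3 -m jog '[[[0,0,0.006,0,0,0],[0,0,0,0,0,0]]]' | grep -E 'tool_pos|contact'; done
```

```text
tool_pos: [0.4877, -0.3262, 0.075]
contact_force: [0.7, 0.1, 0.6]
tool_pos: [0.4881, -0.3274, 0.07]
contact_force: [-0.1, 0.3, 0.3]
tool_pos: [0.4873, -0.3272, 0.063]
contact_force: [-0.1, -0.2, 0.3]
tool_pos: [0.4872, -0.327, 0.0567]
contact_force: [-1.1, -0.5, 0.4]
```

```bash
for i in 1 2 3 4 5 6; do python3 -m jog '[[[0,0,0.004,0,0,0],[0,0,0,0,0,0]]]' | grep -E 'tool_pos|contact'; done
```

```text
tool_pos: [0.4874, -0.3271, 0.0529]
contact_force: [0.3, 0.7, 0.9]
tool_pos: [0.4874, -0.3271, 0.0489]
contact_force: [-0.2, -0.3, -0.4]
tool_pos: [0.4874, -0.3271, 0.0449]
contact_force: [0.7, 0.1, -0.3]
tool_pos: [0.4875, -0.3272, 0.0412]
contact_force: [-0.4, 0.1, 3.4]
tool_pos: [0.4873, -0.3272, 0.0371]
contact_force: [-1.2, 0.0, 4.0]
tool_pos: [0.4872, -0.3272, 0.033]
contact_force: [-1.4, 0.4, 4.8]
```

The effective tip bears about 20 mm above the TCP, as it did with the box, so I press on to the stop.

```bash
for i in 1 2 3 4 5; do python3 -m jog '[[[0,0,0.004,0,0,0],[0,0,0,0,0,0]]]' | grep -E 'tool_pos|contact'; done
```

```text
tool_pos: [0.4871, -0.3272, 0.0291]
contact_force: [-2.7, 1.1, 5.0]
tool_pos: [0.4868, -0.3271, 0.0251]
contact_force: [-3.0, 0.2, 6.2]
tool_pos: [0.4865, -0.3271, 0.0211]
contact_force: [-2.6, 0.9, 6.5]
tool_pos: [0.4861, -0.327, 0.0171]
contact_force: [-4.0, 0.3, 7.3]
tool_pos: [0.4857, -0.3269, 0.0133]
contact_force: [-4.9, 1.3, 7.7]
```

```bash
for i in 1 2; do python3 -m jog '[[[0,0,0.004,0,0,0],[0,0,0,0,0,0]]]' | grep -E 'tool_pos|contact'; done; python3 look.py w19 >/dev/null
python3 - <<'E'
from h import *
t=snapshot("scene");pickle.dump(t,open("t10.pkl","wb"));s=get_state();print(s["contact_force"],s["q"].round(2),s["clock"])
o=pickle.load(open("scene.pkl","rb"))
# orange-yellow/black pad in wrist view: black ribbed pad rows visible
d,s=pickle.load(open("w19.pkl","rb"));print(proj(d,[[.491,-.325,.063],[.491,-.325,.038],[.46,-.32,.063],[.46,-.32,.038],s["tool_pos"]],s).round())
E
```

```text
tool_pos: [0.4857, -0.327, 0.0125]
contact_force: [-10.7, 3.3, 34.3]
tool_pos: [0.4857, -0.3271, 0.0117]
contact_force: [-17.9, 6.9, 60.6]
[-16.23079362   6.57738023  61.36796071] [ 0.74  0.96 -0.41  1.81  0.71  0.53  0.  ] 34.4
[[336. 274.]
 [334. 248.]
 [260. 253.]
 [270. 230.]
 [323. 230.]]
```

```bash
python3 -m jog '[[[0,0,-0.003,0,0,0],[0,0,0,0,0,0],[0,0,0,0,0,0],[0,0,0,0,0,0],[0,0,0,0,0,0]]]'| grep -E 'clock|tool_pos|contact'; python3 -m jog '[[[0,0,-0.01,0,0,0],[0,0,-0.015,0,0,0],[0,0,-0.02,0,0,0],[0,0,-0.04,0,0,0],[0,0,-0.05,0,0,0],[0,0,-0.05,0,0,0],[0,0,0,0,0,0],[0,0,0,0,0,0]]]'| grep -E 'clock|tool_pos|contact'
python3 - <<'E'
from h import *
t=snapshot("top");o=pickle.load(open("t9.pkl","rb"))[0]
df=np.abs(t["frame"].astype(int)-o["frame"]).max(2)
q=proj(t,[[.608,.137,.06]])[0].astype(int);r=lambda a,x,y,k:(a[y-k:y+k,x-k:x+k]>25).sum()
print("box/stop region change",r(df,*q,28),"jar",r(df,389,146,18),"pedal",r(df,427,200,25))
o0=pickle.load(open("top.pkl","rb"));df=np.abs(t["frame"].astype(int)-o0["frame"]).max(2)
for n,p in dict(jar=(389,146),magnet=(317,135),tape=(273,138),can=(148,283),grinder=(164,210),hammer=(497,205)).items():print(n,r(df,*p,18))
E
python3 look.py w20|head -1
```

```text
clock: 35.02
tool_pos: [0.4857, -0.3271, 0.0123]
contact_force: [-12.0, 4.9, 40.6]
clock: 36.02
tool_pos: [0.4871, -0.3271, 0.1925]
contact_force: [0.0, -0.8, -1.0]
box/stop region change 0 jar 0 pedal 238
jar 0
magnet 0
tape 0
can 0
grinder 0
hammer 1064
tcp [[-0.2341 -0.5025]] 0.1919 F [-0.2 -0.6  0. ]
```

Run:
```python
from h import *
o=pickle.load(open("top.pkl","rb"))["frame"]
for f in (o,snapshot("top")["frame"]):
    h=cv2.cvtColor(f,cv2.COLOR_RGB2HSV)[150:255,480:512];m=(abs(h[...,0].astype(int)-13)<8)&(h[...,1]>70);print(np.argwhere(m).mean(0),m.sum(),cv2.mean(h)[:3])
print(finish_job())
```

```text
[60.51253918 16.47648903] 638 (127.38125000000001, 37.8327380952381, 139.5107142857143)
[87.12121212 19.32323232] 198 (54.87440476190476, 57.71011904761905, 86.90744047619049)
the job is handed in; nothing more can be done
None
```

The box was pushed home and square in the blue stop, and the yellow pedal was pressed to its stop, held about a second and released. The job is handed in with no verdict shown; a last top-view check found the other items unmoved, except that the hammer was mostly dark in that view and could not be confirmed (I think arm or shadow).

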